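# Shut and fully lock the handpiece care unit

## Robot

A 6-joint arm with a two-finger parallel gripper is mounted at the origin on the work surface. World frame = base frame: x ahead of the robot, y to its left, z up, the work surface at z = 0. Lengths are in m, angles in rad, forces in N, time in s.
With the tool pointing down it reaches from about 0.35 to 0.975 m from the base axis. Payload 4.9 kg.
Tool frame: the origin (TCP) lies at the very end of the fingers, on their centre line; the grasp point (between the pads) lies 19 mm behind it; x points along the fingers, y is the direction in which the jaws open and shut, and the axes are right-handed (so a half turn about x gives the same grasp; the last joint's range is limited). The gripper opens to 85 mm and grips with 20 to 120 N. Pads are 22 mm wide; open, the fingers measure 114 mm over their backs; the gripper's body (76 mm by 85 mm) begins 54 mm behind the grasp point. The pads swing forward as they close: fully open they stand 13 mm farther back than shut.
Start: joints at [-1.267, 0.053, 1.613, -0, 1.476, -0.119], TCP at [0.256, -0.57, 0.231] pointing down, gripper open.
Joint ranges: [-3.01, 3.01], [-1.01, 2.22], [0.06, 2.58], [-1.02, 4.17], [0.09, 2.62], [-3.14, 3.14]. Speed limits (rad/s): [2.57, 2.57, 3.14, 3.14, 3.14, 3.14].

## Interface

Orientations are given as a unit quaternion [w, x, y, z].
In Python, from plant import manip gives the robot as it stands.
- The arm moves only by the tool play_rows, never from a script. Its argument "plan" is a list of rows, each a list of 5 numbers: the shift along the tool's x, y, z in mm, then the turn about the tool's x in rad, then the closure, from -1 (fully open) to 1 (shut). A call has 1 to 8 rows; each row is the pose to reach, as a shift and turn from the pose commanded when the call began, along the tool's axes at that moment; what a row does not reach only later rows make up. A row lasts 1/8 s, in which the tool goes at most 62.5 mm and 10.7 degrees, less where a joint would pass 70% of its speed; a pose out of reach is approached as far as the arm can. A call with a gripper value outside its range is refused whole. The fingers move at their own pace and stop on an object; the grip force is fixed at half the most. Time passes only in rows, so rows that repeat a pose let the fingers close. It gives the time, the measured TCP pose, the force and the opening at its end, in the units of the state.
- manip.state(): the state, without advancing time (a new reading comes with each control period).
- manip.grab_frame(name): name is "scene" or "top"; returns a dict with "img" (420x560x3 uint8, red, green, blue), "range_z" (420x560 float32, m along the optical axis (not along the pixel's ray), 0 where there is no reading), "fx", "fy", "cx", "cy" (pixels), "origin" and "rotation" of the camera in the world. Camera axes: x right, y up, looking along -z (the intrinsics and any distortion apply to the point x, -y, -z); pixel columns grow to the right and rows downward; lengths in m; the calibration is good to about 2 mm. A picture is of the moment at which its call begins.
- manip.job_done(): hands the job in, once; it reports no verdict.
The state is a dict: "time": time; "joint_pos": joint angles; "joint_vel": joint speeds; "joint_efforts": joint torques, N m; "tool_pos": TCP position; "tool_rot": TCP orientation; "contact_force": force on the tool from outside, world axes, zero at the start; "ft_torque": the same for the moment, N m; "gripper_width": opening from 0.0 (shut) to 1.0 (fully open).
Only numpy, scipy, OpenCV 4.12 (cv2) and the standard library are available. Lean on these libraries where they do the work, as an engineer would, in place of code of your own. Each camera call takes 0.05 s, during which the arm holds its last target. There are 200 camera calls.

## Task

Push the open lid of the white handpiece care unit fully shut. Then push the lock lever on its front deck along its slot, past the first click (half-latched), all the way to the second stop, so that the lid is fully locked. Leave the small things on and around the unit where they stand.

Things in the scene. Friction and masses are not known exactly. Their poses are not given: they have to be found in the camera images.
- unit: white bench unit bolted to the table, 240 (x) x 300 (y) x 120 mm high; origin under its centre on the table. Its +x points from the front deck to the hinge at the rear, +y is to the left when facing it from the front, z is up; it stands turned up to 0.35 rad. Front deck: x -120 to -40 mm, flat at z 120 mm, with the slot along y. Behind it (x -40 to 120 mm) is an open chamber covered by the lid.
- lid (a joint): lid angle in rad: 0 is fully shut, grows as it opens; starts 0.45 to 0.9. The lid is a white plate 155 mm deep, 290 mm wide, 14 mm thick; its hinge is a line along the unit's y at unit x = 118 mm, z = 121 mm, at the rear; its free edge is towards the front and goes up as it opens. A stiff hinge (0.28 N m) keeps it where it is left; pressing straight down on its upper face near the free edge closes it with 1 to 6 N. Shut, its upper face is at z = 136 mm.
- lid_mid (a point): point on the lid's upper face, midway in width, 85 mm from the hinge line
- lock (a joint): lock lever position in m along the unit's +y: 0 is the unlocked end (starts 0 to 0.015), 0.032 is the first click (half-latched notch, between ridges at 0.026 and 0.038), 0.070 is the second, hard stop (a last ridge at 0.061 snaps it home). Passing a ridge takes about 6 to 9 N (let go short of a ridge top, it slips back); between ridges about 2 N. The lever stays where it is left.
- lock_top (a point): centre of the top of the lock lever, a black upright thumb piece 26 (x) x 18 (y) mm, standing from 7 mm above the deck to z = 165 mm (45 mm above the deck). It slides on the line unit x = -85 mm, unit y from -20 mm (unlocked) to +50 mm (second stop). A steel bolt 8 mm thick sticks out from it 44 mm towards the lid (+x from the lever's centre) at z 134 to 142 mm; in the locked positions it lies over a steel tab on the lid's free edge, so the lid must be shut first.
- burblock: loose white block 34 x 34 x 24 mm with burs (40 mm high in all) on the front deck near its +y end; origin under its centre; leave it
- dappen: loose small glass cup, 40 mm across, 28 mm high, on the front deck near its -y end; origin under its centre; leave it
- oil: loose white bottle, 52 mm across, 150 mm high, on the table off the unit's +y side; leave it
- beaker: loose steel beaker, 72 mm across, 90 mm high, on the table off the unit's -y side; leave it
- cassette: loose flat steel instrument cassette 200 x 140 x 30 mm on the table to the robot's right; leave it
- jar: loose jar, 70 mm across, 100 mm high, on the table to the left; leave it
- handpiece: loose steel handpiece 140 mm long lying on a small grey rest on the table to the left; leave it

How it is judged:
On the way, in this order (a step that is already met when the one before it is completed fails the run):
1. the lid is fully shut, the lever not yet at its first click (value of joint lid below 0.04 rad and value of joint lock below 0.026 m), for 0.2 s.
2. the lever has passed the first click and reached the second stop (value of joint lock above 0.065 m and value of joint lid below 0.04 rad), for 0.2 s.
At the end, for the whole second after the job is handed in: The lid is shut (within 0.04 rad), the lock lever is at its second stop (past 65 of 70 mm) and at rest, and each of the seven loose things is within 30 mm of where it stood (all of step 2 and velocity of joint lock below 0.01 m/s and velocity of joint lid below 0.05 rad/s and distance of each of burblock, dappen, oil, beaker, cassette, jar, handpiece from where it was at the start of the episode below 0.03 m); the robot touches nothing.
It fails at once if the lever was pushed into the first click or beyond while the lid was still open (value of joint lock above 0.028 m and value of joint lid above 0.06 rad).
It fails at once if a loose thing was pushed away, lifted or carried off (distance of any of burblock, dappen, oil, beaker, cassette, jar, handpiece from where it was at the start of the episode above 0.03 m).
It fails at once if a standing thing was tipped (angle between any of burblock, dappen, oil, beaker, cassette, jar, handpiece's own z axis and vertical above 0.5 rad).
It also fails if it takes over 38 s, if anything falls off the work surface, if the arm or the gripper's body presses on something with over 40 N, if the wrist force passes 120 N, or if a joint passes its speed limit or range.

## Working session

There is one attempt and no reset: what is moved stays moved. The work goes in short steps, Python scripts to look and compute and a tool call to move; the robot and the scene stay as the last step left them, time stands still between calls to the robot, and variables do not carry over. Pictures are saved under pics/ and viewed, about 8 in all and at most 12, crops included, and the job is handed in when it is done.

Besides the shell and the picture viewer there is one more tool, called after "Emit:" by a JSON object that holds its "name" and its "arguments", one argument or row to a line. play_rows: Moves the arm, as the interface text tells. Its arguments: {"type":"object","properties":{"plan":{"type":"array"}},"required":["plan"]}

```bash
mkdir -p pics; ls
cat > h.py <<'E'
import numpy as np, cv2
from plant import manip
def grab(n):
    f=manip.grab_frame(n); return f
def cloud(f):
    z=f["range_z"].astype(float); v,u=np.indices(z.shape)
    p=np.stack([(u-f["cx"])/f["fx"]*z,-(v-f["cy"])/f["fy"]*z,-z],-1)
    w=p@np.array(f["rotation"]).T+np.array(f["origin"]); w[z==0]=np.nan
    return w
def save(n,img): cv2.imwrite("pics/"+n,cv2.cvtColor(img,cv2.COLOR_RGB2BGR))
E
python3 - <<'E'
from h import *
s=manip.state(); print({k:np.round(v,3).tolist() for k,v in s.items()})
for n in("scene","top"):
    f=grab(n); save(n+"1.png",f["img"]); np.savez(n+"1.npz",w=cloud(f),img=f["img"])
    print(n,{k:np.round(f[k],3).tolist() for k in f if k not in("img","range_z")})
E
```

```text
pics
{'time': 0.0, 'joint_pos': [-1.267, 0.053, 1.614, 0.0, 1.476, -0.119], 'joint_vel': [0.0, -0.001, -0.001, 0.0, -0.001, -0.002], 'joint_efforts': [0.001, -39.368, -37.018, -0.0, 0.007, 0.0], 'tool_pos': [0.256, -0.569, 0.23], 'tool_rot': [-0.148, -0.691, -0.149, 0.691], 'contact_force': [-0.241, 0.968, 0.381], 'ft_torque': [-0.005, -0.028, -0.021], 'gripper_width': 1.004}Traceback (most recent call last):
  File "<stdin>", line 4, in <module>
  File "h.py", line 8, in cloud
    w=p@np.array(f["rotation"]).T+np.array(f["origin"]); w[z==0]=np.nan
      ~^~~~~~~~~~~~~~~~~~~~~~~~~~
ValueError: matmul: Input operand 1 has a mismatch in its core dimension 0, with gufunc signature (n?,k),(k,m?)->(n?,m?) (size 4 is different from 3)
```

Rotation is a quaternion.

```bash
sed -i 's/^from plant/from scipy.spatial.transform import Rotation as R\nfrom plant/; s/np.array(f\["rotation"\]).T/R.from_quat(np.roll(f["rotation"],-1)).as_matrix().T/' h.py
python3 - <<'E'
from h import *
for n in("scene","top"):
    f=grab(n); save(n+"1.png",f["img"]); w=cloud(f); np.savez(n+"1.npz",w=w,img=f["img"])
    print(n,{k:np.round(f[k],3).tolist() for k in f if k not in("img","range_z")})
    print(np.nanpercentile(w.reshape(-1,3),[1,50,99],axis=0).round(3))
E
```

```text
scene {'fx': 498.909, 'fy': 498.909, 'cx': 279.726, 'cy': 197.639, 'origin': [1.198, -0.324, 1.23], 'rotation': [0.829, 0.238, 0.148, 0.485]}
[[-8.040e-01 -7.390e-01 -7.560e-01]
 [ 5.670e-01  1.600e-02  1.000e-03]
 [ 1.275e+00  1.074e+00  5.640e-01]]
top {'fx': 401.473, 'fy': 401.473, 'cx': 278.823, 'cy': 210.365, 'origin': [0.38, 0.001, 1.254], 'rotation': [0.713, 0.066, -0.058, -0.696]}
[[-6.000e-03 -1.377e+00 -7.590e-01]
 [ 5.980e-01  1.400e-02 -1.000e-03]
 [ 1.904e+00  1.424e+00  6.950e-01]]
```

View pics/scene1.png

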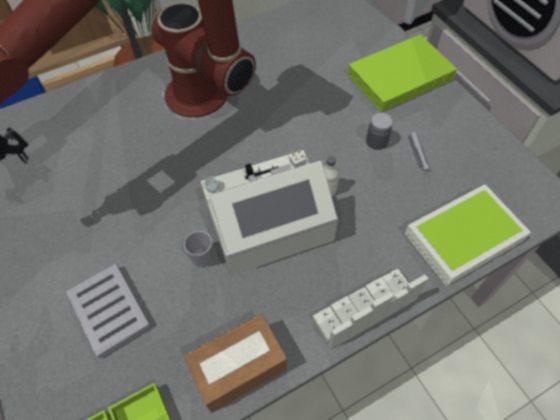

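View pics/top1.png

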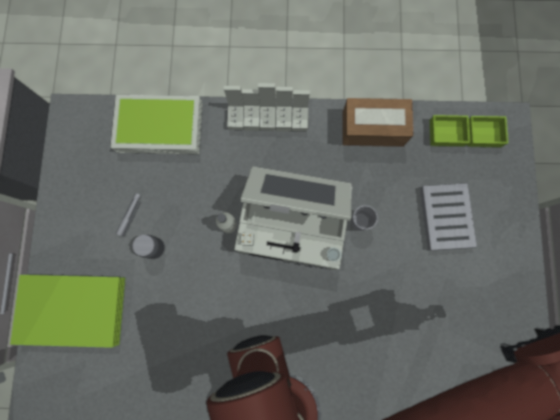

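The top view shows the unit at (293,220). Its deck faces the robot at rows 230–265 and the lid is raised at (298,190). The black lever is near (290,246), the dappen at (332,255), the burblock at (247,240), the oil at (225,222) and the beaker at (365,217). Next I'll measure the unit, lid and lever.

Run:
```python
from h import *
D={n:np.load(n+"1.npz") for n in("top","scene")}
P=np.concatenate([D[n]["w"].reshape(-1,3) for n in D]);C=np.concatenate([D[n]["img"].reshape(-1,3) for n in D]).astype(int)
src=np.repeat([0,1],[420*560]*2)
roi=(P[:,0]>.25)&(P[:,0]<.75)&(np.abs(P[:,1])<.25)
# deck points, top view
for s in(0,1):
    m=roi&(src==s)&(np.abs(P[:,2]-.12)<.006)&(C.min(1)>120)
    print("deck n",m.sum(),np.median(P[m],0).round(4))
    if s==0:
        # front deck edge: per-y min x
        Q=P[m]; q=Q[:,:2].astype(np.float32); r=cv2.minAreaRect(q); print(r, cv2.boxPoints(r).round(3).tolist())
        np.save("deck.npy",Q)
# whole unit footprint z .03-.125 plus
m=roi&(P[:,2]>.13)&(P[:,2]<.19)&(C.max(1)<50)
for s in(0,1):
    k=m&(src==s); print("dark",s,k.sum()); 
    i=np.where(k)[0]
    for j in i[:70:2]: print((j%(420*560))%560,(j%(420*560))//560,P[j].round(3),C[j])
```

```text
deck n 2745 [ 0.4888 -0.0142  0.1201]
((0.5610731840133667, -0.007102876901626587), (0.33519038558006287, 0.2364048957824707), 81.44551086425781) [[0.4189999997615814, -0.1550000011920929], [0.652999997138977, -0.1899999976158142], [0.703000009059906, 0.14100000262260437], [0.4690000116825104, 0.17599999904632568]]
deck n 1255 [ 0.4685 -0.0614  0.1207]
dark 0 36
295 244 [ 0.481 -0.03   0.165] [37 38 39]
297 244 [ 0.481 -0.036  0.166] [45 46 47]
295 245 [ 0.478 -0.03   0.163] [32 33 34]
297 245 [ 0.478 -0.036  0.165] [40 41 42]
293 246 [ 0.475 -0.025  0.161] [39 40 40]
295 246 [ 0.475 -0.03   0.167] [33 33 35]
297 246 [ 0.475 -0.036  0.166] [39 39 40]
293 247 [ 0.472 -0.025  0.164] [29 30 31]
295 247 [ 0.472 -0.03   0.165] [33 33 35]
297 247 [ 0.472 -0.036  0.169] [36 37 38]
293 248 [ 0.47  -0.025  0.165] [30 30 32]
295 248 [ 0.47  -0.031  0.164] [34 35 36]
297 248 [ 0.47  -0.036  0.162] [35 35 36]
293 249 [ 0.467 -0.025  0.167] [37 37 38]
295 249 [ 0.467 -0.031  0.163] [33 34 36]
297 249 [ 0.467 -0.036  0.167] [36 36 37]
294 250 [ 0.464 -0.028  0.164] [36 37 37]
296 250 [ 0.465 -0.03
[... 380 characters left out ...]
77 -0.033  0.166] [25 24 25]
247 169 [ 0.479 -0.039  0.168] [25 24 27]
249 169 [ 0.48  -0.034  0.165] [25 25 27]
251 169 [ 0.482 -0.029  0.165] [36 36 36]
248 170 [ 0.482 -0.038  0.167] [23 23 25]
250 170 [ 0.485 -0.034  0.167] [19 19 20]
247 171 [ 0.479 -0.04   0.16 ] [30 32 32]
249 171 [ 0.484 -0.036  0.162] [20 19 22]
251 171 [ 0.482 -0.03   0.156] [23 22 24]
248 172 [ 0.484 -0.039  0.16 ] [17 15 16]
250 172 [ 0.484 -0.034  0.157] [14 13 15]
252 172 [ 0.486 -0.029  0.155] [37 39 36]
248 173 [ 0.484 -0.04   0.156] [22 21 23]
250 173 [ 0.485 -0.034  0.153] [13 14 17]
252 173 [ 0.486 -0.029  0.151] [32 33 33]
249 174 [ 0.482 -0.037  0.147] [31 29 32]
247 176 [ 0.479 -0.042  0.137] [48 46 48]
```

Run:
```python
from h import *
a=cv2.imread("pics/top1.png")[150:280,190:390]; b=cv2.imread("pics/scene1.png")[130:280,180:360]
a=cv2.resize(a,(800,520),interpolation=3)[:, :]; b=cv2.resize(b,(480,400),interpolation=3)
c=np.zeros((600,800,3),np.uint8); c[:280]=a[180:460]; c[280:580,:]=cv2.resize(cv2.imread("pics/scene1.png")[140:215,185:385],(800,300),interpolation=3)
cv2.imwrite("pics/crop1.png",c)
```

```text
(no output)
```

View pics/crop1.png

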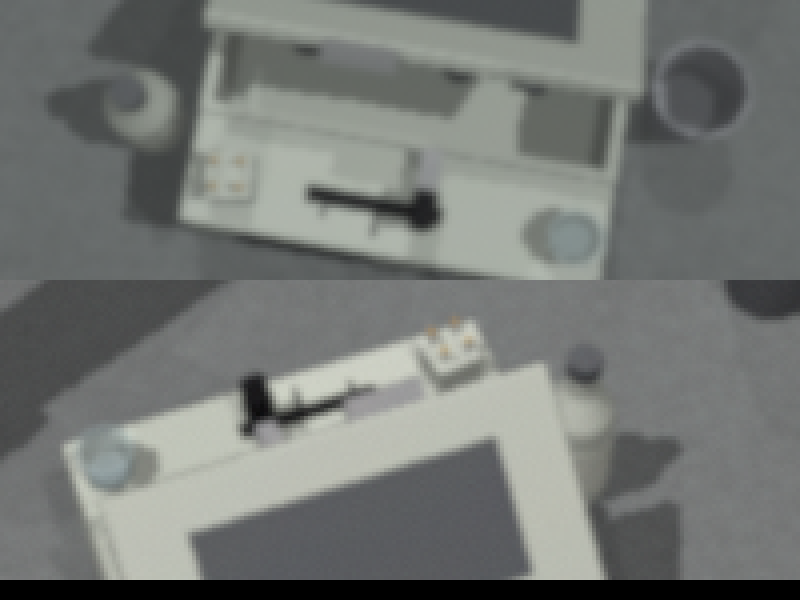

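The crop shows the lever at its right (unlocked) end, the slot running left from it, the burblock just beyond the slot's end and the dappen at the right. Next come line fits for the pose and a plane fit for the lid.

Run:
```python
from h import *
d=np.load("top1.npz"); w=d["w"]; c=d["img"].astype(int)
m=(np.abs(w[...,2]-.12)<.005)&(c.min(2)>110)&(w[...,0]>.38)&(w[...,0]<.56)&(np.abs(w[...,1])<.2)
n,l,st,_=cv2.connectedComponentsWithStats(m.astype(np.uint8)); k=1+np.argmax(st[1:,4]); m=l==k
cols=[u for u in range(560) if m[:,u].sum()>3]
fr=np.array([w[np.where(m[:,u])[0].max(),u][:2] for u in cols[6:-6]])
p=np.polyfit(fr[:,1],fr[:,0],1)
r=np.abs(np.polyval(p,fr[:,1])-fr[:,0]); fr=fr[r<.005]; p=np.polyfit(fr[:,1],fr[:,0],1)
yaw=-np.arctan(p[0]); print("front edge",p,"yaw",yaw, "cols",cols[0],cols[-1])
ux=np.array([np.cos(yaw),np.sin(yaw)]); uy=np.array([-ux[1],ux[0]])
Q=w[m][:,:2]; 
e=fr@ux; x0=np.median(e)-.0015
t=Q@uy; print("y ext",np.percentile(t,[0.2,1,99,99.8]), "span", np.ptp(np.percentile(t,[.5,99.5])))
y0=np.percentile(t,[.5,99.5]).mean()
o=ux*(x0+.12)+uy*y0; print("origin",o)
P=np.concatenate([np.load(n+"1.npz")["w"].reshape(-1,3) for n in("top","scene")]);C=np.concatenate([np.load(n+"1.npz")["img"].reshape(-1,3) for n in("top","scene")]).astype(int)
L=np.c_[(P[:,:2]-o)@ux,(P[:,:2]-o)@uy,P[:,2]]
for s in (0,1):
  sl=slice(s*235200,(s+1)*235200); l=L[sl];cc=C[sl]
  k=(l[:,2]>.15)&(l[:,2]<.3)&(l[:,0]>-.1)&(l[:,0]<.13)&(np.abs(l[:,1])<.16)&(cc.max(1)>60)
  q=l[k]; a=np.polyfit(q[:,0],q[:,2],1); rr=np.abs(np.polyval(a,q[:,0])-q[:,2]); q=q[rr<.008]
  a=np.polyfit(q[:,0],q[:,2],1); print("lid",s,k.sum(),"angle",-np.arctan(a[0]),"z at x=.118",np.polyval(a,.118),"ext",np.percentile(q,[1,99],axis=0).round(3).tolist())
  k=(l[:,2]>.158)&(l[:,2]<.172)&(cc.max(1)<50)&(np.abs(l[:,0]+.085)<.03)&(np.abs(l[:,1])<.08)
  print("lever",np.median(l[k],0).round(4),np.percentile(l[k],[2,98],axis=0).round(3).tolist())
  # deck objects
  k=(l[:,2]>.127)&(l[:,2]<.165)&(l[:,0]<-.045)&(l[:,0]>-.12)&(np.abs(l[:,1])>.055)&(np.abs(l[:,1])<.15)
  for sg in(1,-1):
    kk=k&(l[:,1]*sg>0); print("obj",sg,kk.sum(),np.percentile(l[kk],[2,50,98],axis=0).round(3).tolist())
np.savez("unit.npz",o=o,yaw=yaw)
```

```text
front edge [0.15447066 0.44424302] yaw -0.15325934212756112 cols 235 345
y ext [-0.08844236 -0.08713592  0.20751138  0.20961699] span 0.29716417548170637
origin [ 0.56016069 -0.02548761]
lid 0 3537 angle 0.6381276355683208 z at x=.118 0.14734168159164684 ext [[-0.007, -0.14, 0.159], [0.099, 0.142, 0.235]]
lever [-0.087  -0.019   0.1651] [[-0.094, -0.027, 0.161], [-0.077, -0.01, 0.169]]
obj 1 160 [[-0.102, 0.101, 0.128], [-0.086, 0.117, 0.144], [-0.068, 0.135, 0.161]]
obj -1 88 [[-0.103, -0.143, 0.127], [-0.079, -0.13, 0.146], [-0.066, -0.108, 0.151]]
lid 1 6177 angle 0.6642541312341353 z at x=.118 0.1439571808867195 ext [[-0.001, -0.142, 0.153], [0.106, 0.141, 0.233]]
lever [-0.0803 -0.0216  0.165 ] [[-0.091, -0.027, 0.16], [-0.073, -0.015, 0.169]]
obj 1 187 [[-0.101, 0.099, 0.128], [-0.079, 0.115, 0.143], [-0.066, 0.133, 0.159]]
obj -1 153 [[-0.105, -0.143, 0.127], [-0.092, -0.126, 0.142], [-0.066, -0.108, 0.151]]
```

The checks agree: deck 297 mm wide, lid about 0.65 rad, lever at unit y ≈ -0.020 with its top at z 0.165. Next I work out the shifts in tool axes.

```bash
cat >> h.py <<'E'
_u=np.load("unit.npz"); o=_u["o"]; yaw=float(_u["yaw"])
U=R.from_euler("z",yaw).as_matrix()
def st():
    s=manip.state(); T=R.from_quat(np.roll(s["tool_rot"],-1)).as_matrix(); return s,np.array(s["tool_pos"]),T
def u2w(p): return U@np.array(p)+np.r_[o,0]
def w2u(p): return U.T@(np.array(p)-np.r_[o,0])
def to(p):  # mm in tool axes to unit-frame point p
    s,t,T=st(); return (T.T@(u2w(p)-t)*1000).round(1)
E
python3 - <<'E'
from h import *
s,t,T=st(); print("T cols in unit frame\n",(U.T@T).round(3)); print("TCP unit",w2u(t).round(3), "z",t[2])
yv=(U.T@T)[:,1]; a=np.arctan2(yv[1],yv[0]); print("jaw yaw in unit",a)
print("to above lid",to([.028,0,.30]))
E
```

```text
T cols in unit frame
 [[-0.001  0.545 -0.839]
 [ 0.001 -0.839 -0.545]
 [-1.    -0.002 -0.   ]]
TCP unit [-0.217 -0.584  0.23 ] z 0.23034686970166102
jaw yaw in unit -0.9947296335549255
to above lid [ -69.  -356.3 -523.8]
```

Emit:
{"name": "play_rows", "arguments": {
  "plan": [
    [-40, 0, 0, 0, 1],
    [-69, -20, -30, -0.15, 1],
    [-69, -50, -75, -0.3, 1],
    [-69, -85, -125, -0.45, 1],
    [-69, -120, -175, -0.6, 1],
    [-69, -155, -225, -0.75, 1],
    [-69, -190, -280, -0.9, 1],
    [-69, -225, -330, -0.995, 1]
  ]
}}

```text
time: 1.15
tool_pos: [0.4651, -0.2285, 0.3001]
tool_rot: [0.461, 0.536, 0.461, -0.536]
contact_force: [0.0, 0.5, 0.3]
gripper_width: -0.0
```

Run:
```python
from h import *
s,t,T=st(); print((U.T@T).round(3), w2u(t).round(3), s["gripper_width"],s["time"],np.round(s["joint_pos"],2),to([.028,0,.26]),np.round(s["contact_force"],1))
```

```text
[[ 0.     1.     0.003]
 [-0.     0.003 -1.   ]
 [-1.     0.     0.   ]] [-0.063 -0.215  0.3  ] -0.00042107523478756925 1.15 [-0.6  -0.24  1.77  0.    1.61 -0.45] [  40.1   91.7 -214.8] [0.  0.5 0.3]
```

Emit:
{"name": "play_rows", "arguments": {
  "plan": [
    [0, 20, -50, 0, 1],
    [0, 45, -105, 0, 1],
    [0, 70, -160, 0, 1],
    [0, 92, -215, 0, 1],
    [20, 92, -215, 0, 1],
    [40, 92, -215, 0, 1],
    [60, 92, -215, 0, 1],
    [70, 92, -215, 0, 1]
  ]
}}

```text
time: 2.15
tool_pos: [0.5868, -0.0329, 0.2277]
tool_rot: [-0.459, -0.536, -0.461, 0.538]
contact_force: [0.2, -0.1, 0.5]
gripper_width: 0.003
```

Emit:
{"name": "play_rows", "arguments": {
  "plan": [
    [10, 0, 0, 0, 1],
    [20, 0, 0, 0, 1],
    [30, 0, 0, 0, 1],
    [40, 0, 0, 0, 1],
    [50, 0, 0, 0, 1],
    [60, 0, 0, 0, 1],
    [68, 0, 0, 0, 1],
    [76, 0, 0, 0, 1]
  ]
}}

```text
time: 3.15
tool_pos: [0.588, -0.0319, 0.1537]
tool_rot: [-0.46, -0.537, -0.46, 0.537]
contact_force: [-0.3, -0.0, -0.1]
gripper_width: -0.001
```

Run:
```python
from h import *
s,t,T=st(); print(w2u(t).round(4),np.round(s["contact_force"],1))
f=grab("scene"); save("s2.png",cv2.resize(f["img"][100:310,140:420],(800,600)))
```

```text
[ 0.0285 -0.0021  0.1537] [-0.3 -0.  -0.1]
```

View pics/s2.png

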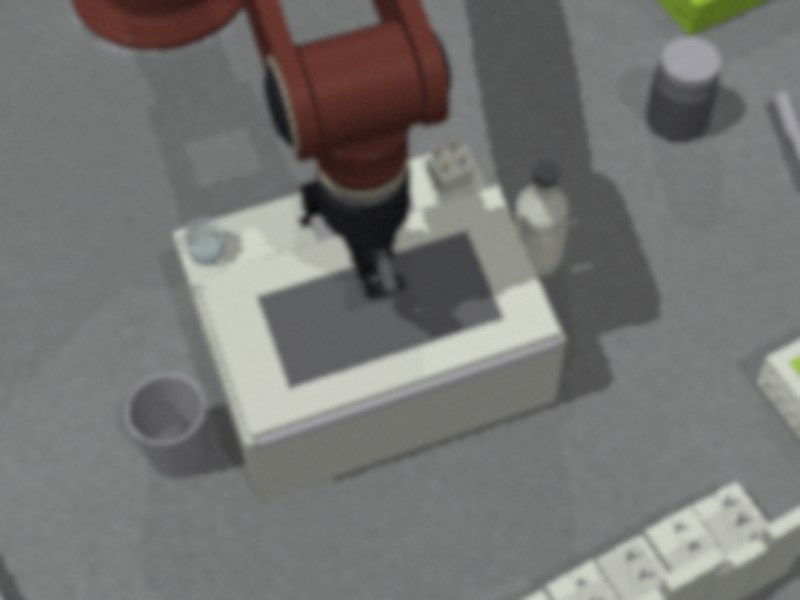

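The lid has moved with the finger, which is at (380,285), and is nearly shut. The loose things still stand. I'll continue down gently.

Emit:
{"name": "play_rows", "arguments": {
  "plan": [
    [5, 0, 0, 0, 1],
    [10, 0, 0, 0, 1],
    [14, 0, 0, 0, 1],
    [17, 0, 0, 0, 1],
    [19, 0, 0, 0, 1],
    [19, 0, 0, 0, 1]
  ]
}}

```text
time: 3.95
tool_pos: [0.5882, -0.032, 0.1352]
tool_rot: [0.46, 0.537, 0.46, -0.537]
contact_force: [-0.1, -1.5, 0.6]
gripper_width: 0.003
```

Emit:
{"name": "play_rows", "arguments": {
  "plan": [
    [1, 0, 0, 0, 1],
    [2, 0, 0, 0, 1],
    [3, 0, 0, 0, 1],
    [3, 0, 0, 0, 1]
  ]
}}

```text
time: 4.45
tool_pos: [0.5884, -0.032, 0.1349]
tool_rot: [0.461, 0.537, 0.46, -0.537]
contact_force: [-6.2, 1.0, 11.0]
gripper_width: 0.003
```

Run:
```python
from h import *
s,t,T=st(); print(w2u(t).round(4),np.round(s["contact_force"],1))
for n in("top","scene"):
  f=grab(n); w=cloud(f).reshape(-1,3); l=(w-np.r_[o,0])@U; c=f["img"].reshape(-1,3)
  k=(np.abs(l[:,1])<.14)&(np.abs(l[:,1])>.06)&(l[:,0]>-.03)&(l[:,0]<.11)&(l[:,2]>.11)&(l[:,2]<.16)
  q=l[k]; a=np.polyfit(q[:,0],q[:,2],1); print(n,k.sum(),"lid angle",-a[0],"z",np.median(q[:,2]))
```

```text
[ 0.0289 -0.0021  0.1349] [-6.2  1.  11. ]
top 1938 lid angle -0.0006586230039589528 z 0.13527862529173085
scene 2899 lid angle -0.0006577221562079901 z 0.13621496645119557
```

Both views put the lid shut: angle ≈ 0, top at 0.135–0.136, and 11 N against the stop. Next I lift and go to the -y side of the lever.

Emit:
{"name": "play_rows", "arguments": {
  "plan": [
    [-40, 0, 0, 0, 1],
    [-80, 0, 0, 0, 1],
    [-80, -40, 20, 0, 1],
    [-80, -80, 40, 0, 1],
    [-80, -114, 53, 0, 1],
    [-80, -114, 53, 0, 1]
  ]
}}

```text
time: 5.3
tool_pos: [0.466, -0.0672, 0.212]
tool_rot: [0.46, 0.537, 0.46, -0.537]
contact_force: [0.3, 0.7, 0.4]
gripper_width: -0.0
```

Run:
```python
from h import *
s,t,T=st(); print(w2u(t).round(4),np.round(s["contact_force"],1),"to start",to([-.085,-.055,.138]))
f=grab("scene"); save("s3.png",cv2.resize(f["img"][120:240,180:340],(800,600)))
```

```text
[-0.0867 -0.0556  0.212 ] [0.3 0.7 0.4] to start [74.   1.7 -0.6]
```

View pics/s3.png

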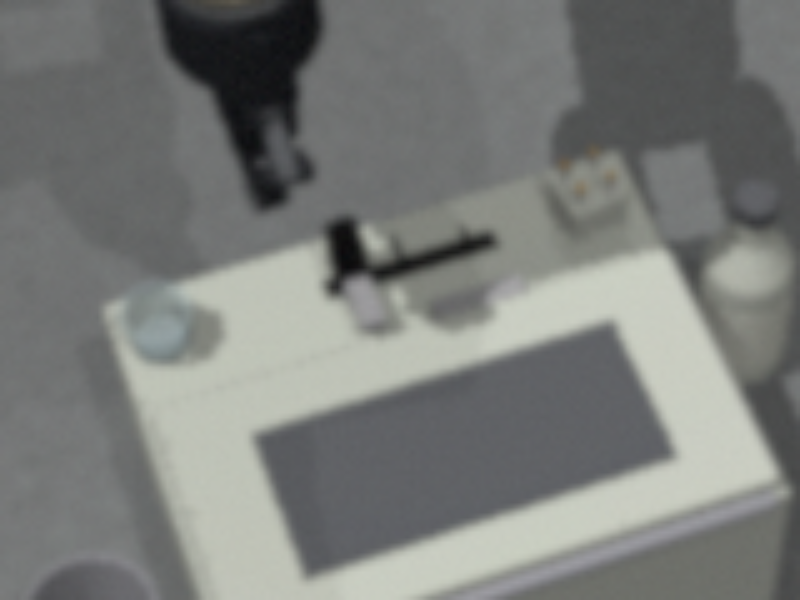

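The lid is flat shut. The lever, at (348,250), is still unlocked with its bolt pointing towards the lid, and the finger hangs left of it, clear of the dappen at (160,320). Next I descend.

Emit:
{"name": "play_rows", "arguments": {
  "plan": [
    [25, 2, 0, 0, 1],
    [50, 2, 0, 0, 1],
    [65, 2, 0, 0, 1],
    [74, 2, 0, 0, 1],
    [74, 2, 0, 0, 1],
    [74, 2, -8, 0, 1],
    [74, 2, -14, 0, 1],
    [74, 2, -20, 0, 1]
  ]
}}

```text
time: 6.35
tool_pos: [0.4729, -0.0474, 0.1391]
tool_rot: [0.461, 0.537, 0.46, -0.537]
contact_force: [0.3, -3.0, 1.8]
gripper_width: 0.004
```

Contact is light, -3 N. I'll push on in 6–8 mm rows past the ridges.

Emit:
{"name": "play_rows", "arguments": {
  "plan": [
    [0, 0, -6, 0, 1],
    [0, 0, -13, 0, 1],
    [0, 0, -20, 0, 1],
    [0, 0, -27, 0, 1],
    [0, 0, -34, 0, 1],
    [0, 0, -41, 0, 1],
    [0, 0, -48, 0, 1],
    [0, 0, -54, 0, 1]
  ]
}}

```text
time: 7.35
tool_pos: [0.4805, 0.0052, 0.1383]
tool_rot: [-0.461, -0.536, -0.46, 0.538]
contact_force: [-2.7, -15.7, 1.5]
gripper_width: -0.002
```

Run:
```python
from h import *
s,t,T=st(); print(w2u(t).round(4),np.round(U.T@s["contact_force"],1),"to stop",to([-.085,.030,.138]))
```

```text
[-0.0834  0.0182  0.1383] [ -0.2 -15.9   1.5] to stop [  0.2  -1.6 -11.8]
```

Emit:
{"name": "play_rows", "arguments": {
  "plan": [
    [0, 0, -4, 0, 1],
    [0, 0, -8, 0, 1],
    [0, 0, -11, 0, 1],
    [0, 0, -13, 0, 1],
    [0, 0, -13, 0, 1],
    [0, 0, -13, 0, 1]
  ]
}}

```text
time: 8.1
tool_pos: [0.4824, 0.0181, 0.1382]
tool_rot: [-0.461, -0.536, -0.46, 0.537]
contact_force: [-0.6, -5.2, 0.1]
gripper_width: -0.0
```

Run:
```python
from h import *
s,t,T=st(); print(w2u(t).round(4),np.round(U.T@s["contact_force"],1))
```

```text
[-0.0835  0.0312  0.1382] [ 0.2 -5.2  0.1]
```

Emit:
{"name": "play_rows", "arguments": {
  "plan": [
    [0, 0, -1, 0, 1],
    [0, 0, -2, 0, 1],
    [0, 0, -3, 0, 1],
    [0, 0, -3, 0, 1]
  ]
}}

```text
time: 8.6
tool_pos: [0.4824, 0.0183, 0.1383]
tool_rot: [-0.462, -0.534, -0.459, 0.539]
contact_force: [-2.7, -16.1, 1.9]
gripper_width: 0.001
```

Run:
```python
from h import *
s,t,T=st(); print(w2u(t).round(4),np.round(U.T@s["contact_force"],1))
```

```text
[-0.0835  0.0314  0.1383] [ -0.2 -16.3   1.9]
```

The tool did not advance for 3 mm of command and the force rose to 16 N, so this is the hard stop. I'll back off (-y), lift and move clear.

Emit:
{"name": "play_rows", "arguments": {
  "plan": [
    [0, 0, 10, 0, 1],
    [0, 0, 25, 0, 1],
    [-30, 0, 25, 0, 1],
    [-70, 0, 25, 0, 1],
    [-110, 0, 30, 0, 1],
    [-110, -10, 80, 0, 1],
    [-110, -10, 130, 0, 1],
    [-110, -10, 130, 0, 1]
  ]
}}

```text
time: 9.6
tool_pos: [0.4527, -0.1076, 0.2483]
tool_rot: [0.459, 0.538, 0.459, -0.538]
contact_force: [0.5, 0.3, -0.6]
gripper_width: -0.005
```

Run:
```python
from h import *
s,t,T=st(); print(w2u(t).round(4),np.round(s["contact_force"],1),s["time"])
for n in("top","scene"):
  f=grab(n); w=cloud(f).reshape(-1,3); l=(w-np.r_[o,0])@U; c=f["img"].reshape(-1,3)
  k=(np.abs(l[:,1])<.14)&(l[:,0]>0)&(l[:,0]<.11)&(l[:,2]>.11)&(l[:,2]<.16)
  q=l[k]; a=np.polyfit(q[:,0],q[:,2],1); print(n,k.sum(),"lid angle",-a[0],"z",np.median(q[:,2]))
  k=(l[:,2]>.158)&(l[:,2]<.172)&(c.max(1)<60)&(np.abs(l[:,0]+.085)<.03)&(np.abs(l[:,1])<.09)
  print("lever",k.sum(),np.median(l[k],0).round(4) if k.any() else 0)
  k0=(l[:,2]>.127)&(l[:,2]<.165)&(l[:,0]<-.045)&(l[:,0]>-.12)&(np.abs(l[:,1])>.085)&(np.abs(l[:,1])<.15)
  for sg in(1,-1):
    kk=k0&(l[:,1]*sg>0); print("obj",sg,np.percentile(l[kk],[2,50,98],axis=0).round(3).tolist() if kk.any() else 0)
  if n=="scene": save("s4.png",cv2.resize(f["img"][90:300,140:420],(800,600)))
```

```text
[-0.0936 -0.0976  0.2483] [ 0.5  0.3 -0.6] 9.6
top 3422 lid angle 0.012076127820199418 z 0.1361468325404337
lever 47 [-0.0866  0.0486  0.164 ]
obj 1 [[-0.102, 0.101, 0.13], [-0.085, 0.117, 0.144], [-0.068, 0.134, 0.158]]
obj -1 0
scene 4084 lid angle 0.009740441963385924 z 0.1366248004787438
lever 42 [-0.0826  0.0472  0.1644]
obj 1 [[-0.1, 0.099, 0.127], [-0.079, 0.114, 0.144], [-0.066, 0.134, 0.159]]
obj -1 [[-0.104, -0.143, 0.127], [-0.093, -0.125, 0.142], [-0.067, -0.108, 0.151]]
```

View pics/s4.png

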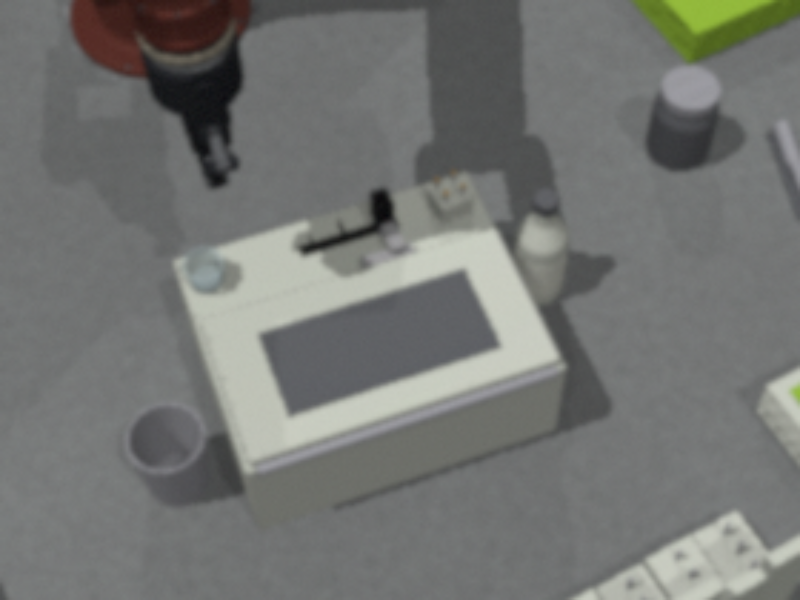

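The lever, at (383,208), is at the burblock end with its bolt over the lid tab. It measures unit y 0.047–0.049, up 68–69 mm from the start. The lid is flat and the deck things are unmoved, so I hand in.

Run:
```python
from h import *
print(manip.job_done())
```

```text
the job is handed in; nothing more can be done
None
```

I pushed the lid shut with the closed fingers, then pushed the lock lever from its -y side to the second stop. I backed the arm off clear and handed the job in at about 9.7 s; no verdict is reported.

- **Lid:** pressed to its stop at 11 N before I touched the lever. Both cameras then gave an angle of about 0 rad and the top at z 0.135–0.136. The last check, over a different part of the lid, read 0.010–0.012 rad, still well under 0.04.
- **Lever:** at the end, another 3 mm of command moved it no further and the force rose to 16 N. The cameras show it moved 68–69 mm, to unit y 0.047–0.049 against a nominal 0.050, so the joint is at about 67–69 mm, past the 65 mm needed.
- **Loose things:** the burblock and dappen measured the same as at the start. The dappen was hidden in the last top view, so that check used the scene camera only. The oil, beaker and jar look undisturbed in the last picture. I did not re-measure those or the handpiece, and the cassette was outside that picture. The arm went near none of them.

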